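# Empty the carton vendor's catch tray into the tote

## Robot

A 7-joint arm with a two-finger parallel gripper is mounted at the origin on the work surface. World frame = base frame: x ahead of the robot, y to its left, z up, the work surface at z = 0. Lengths are in m, angles in rad, forces in N, time in s.
With the tool pointing down it reaches from about 0.4 to 0.85 m from the base axis. Payload 4.5 kg.
Tool frame: the origin (TCP) lies between the finger pads; the fingertips stand 11 mm ahead of it and the grasp point (between the pads) lies 8 mm behind it (r.tip_reach is the distance from the TCP to the fingertips, in m); x points along the fingers, y is the direction in which the jaws open and shut, and the axes are right-handed (so a half turn about x gives the same grasp; the last joint's range is limited). The gripper opens to 88 mm and grips with 3 to 60 N. Pads are 18 mm wide; open, the fingers measure 123 mm over their backs; the gripper's body (75 mm by 187 mm) begins 45 mm behind the grasp point.
Start: joints at [1.279, 0.689, -0.195, 1.565, 0.157, 0.902, -0.215], TCP at [0.2, -0.592, 0.25] pointing down, gripper open.
Joint ranges: [-3.01, 3.01], [-0.46, 2.08], [-1.47, 1.51], [0.13, 2.56], [-1, 4.14], [0.04, 2.09], [-2.66, 2.66]. Speed limits (rad/s): [2.57, 2.57, 3.14, 3.14, 3.14, 3.14, 3.14].

## Interface

Orientations are given as a unit quaternion [x, y, z, w].
In Python, from plant import r gives the robot as it stands.
- The arm moves only by the tool drive_tool, never from a script. Its argument "deltas" is a list of rows, each a list of 3 entries, a list of its own where there are three numbers: the turn, a rotation vector about the tool's x, y, z in degrees, then the shift along the tool's x, y, z in cm, then the finger opening in cm, from 0 to 8.81. A call has 1 to 12 rows; each row shifts and turns the commanded pose from where the row before left it, along the tool's axes as they then stand; what a row does not reach is not made up. A row lasts 1/12 s, in which the tool goes at most 41.7 mm and 7.16 degrees, less where a joint would pass 70% of its speed; a pose out of reach is approached as far as the arm can. A call is refused whole if a number of a shift passes 4.17 or a number of a turn 7.16, either way. A call with a gripper value outside its range is refused whole. The fingers move at their own pace and stop on an object; "force" is the grip in N (left out, the last holds). Time passes only in rows, so rows that do not move let the fingers close. It gives the time, the measured TCP pose, the force and the opening at its end, in the units of the state.
- r.get_state(): the state, without advancing time (a new reading comes with each control period).
- r.snapshot(name): name is "scene" or "top"; returns a dict with "color" (480x640x3 uint8, red, green, blue), "fov_y" (degrees; the focal length in pixels is half the picture's height over the tangent of half this angle, whatever the lens; pixels are square), "cx", "cy" (the principal point, pixels), "k1" (the pictures are not rectified: a ray, as slopes to the right and down, at radius r is drawn at 1 + k1 r^2 times it, then the intrinsics apply), "extrinsics" (4x4, takes a point from world to camera coordinates). Camera axes: x right, y up, looking along -z (the intrinsics and any distortion apply to the point x, -y, -z); pixel columns grow to the right and rows downward; lengths in m; the calibration is good to about 2 mm. A picture is of the moment at which its call begins. There is no depth.
- r.finish_job(): hands the job in, once; it reports no verdict.
The state is a dict: "clock": time; "q": joint angles; "qd": joint speeds; "joint_torque": joint torques, N m; "tool_pos": TCP position; "eef_rot": TCP orientation; "contact_force": force on the tool from outside, world axes, zero at the start; "moment": the same for the moment, N m; "opening": opening from 0.0 (shut) to 1.0 (fully open).
Only numpy, scipy, OpenCV 4.12 (cv2) and the standard library are available. Lean on these libraries where they do the work, as an engineer would, in place of code of your own. Each camera call takes 0.05 s, during which the arm holds its last target. There are 200 camera calls.

## Task

The detergent vendor has dropped three cartons into its catch tray: collect the two plain ones, out over the tray's front lip, into the green tote that stands below it. Handle the cartons gently so that none is crushed. Leave the carton with the red hold sticker lying where it is in its lane, and leave the tote, the bottle, the tub and the cup standing in their places.

Things in the scene. Friction and masses are not known exactly. Their poses are not given: they have to be found in the camera images.
- vendor: White countertop carton vendor, fixed, 290 wide, 342 mm high. Origin at bench level, mid-width, below the chute face at the back of its catch tray. x points into the machine, so -x is out over the tray to the person emptying it; y along its width, z up. Chute face: a solid wall at x = 0 up to z 175 mm; above it the cabinet front stands back at x = +30 mm (coin slides to +8 mm, z 195 mm).
- tray: Stainless catch tray, fixed on the vendor's slotted strips at a height that differs (floor 115 to 129 mm above the bench). Origin on the floor's top face at its back edge, mid-width; axes as the vendor's. Floor flat from x = 0 to -180 mm. Three lanes 78 mm wide, centred at y = -82, 0, +82 mm, dividers (4 mm thick) and cheeks (5 mm) 22 mm high. One carton per lane; which is where varies.
- tray_lip (a point): Middle of the tray's front lip (x = -205 mm from the tray's origin), 6 mm above the flat floor: the last 25 mm of the floor is a smooth ramp, all across, that rises 6 mm to this lip; beyond it is the drop into the tote. A carton dragged by its top tends to stop at the ramp; pushed from behind it slides over. The tray between guard and lip is open above.
- guard_edge (a point): Middle of the front edge of the clear guard fixed over the back of the tray, on its top face, 45 mm out from the chute face and 58 mm above the tray floor. The guard is a level plate 4 mm thick from here back to the chute face, across all lanes, closed at both ends, with a grey strip along this edge. At the start each carton's back end is under it and 60 mm or more of its front lies clear.
- carton_a: Plain blue carton, white waistband, white label on top; rigid, 100 long (its x, along the lane), 70 wide (y), 28 mm high, 110 to 220 g. Origin at the centre of its underside. It slides on the tray at friction 0.3 to 0.42; pressed with 6 to 15 N it follows closed fingertips. 4 mm gap each side: no room for fingers. Over 25 N, even for a moment, crushes it: touch it slowly.
- carton_b: The same carton as carton_a in size. Also plain, with a white label; to be collected too.
- carton_hold: The same carton as carton_a in size. Has a red square hold sticker on its top in place of the white label, and red on its front end; must stay in the tray.
- tote: Open green tote, loose, 0.7 kg, 240 mm long (its x), 290 mm wide (its y), 88 mm high, walls and floor 4 mm. Origin at the centre of its underside on the bench; axes near those of the vendor. It stands on the bench before the vendor with about 35 mm of its length tucked under the front of the tray, across all three lanes.
- scent_bottle: Black bottle with a white cap and red label, 68 mm diameter, 190 mm high, standing on the bench. Origin at the centre of its underside. Bystander.
- stain_tub: Yellow tub with a green lid, 76 mm diameter, 85 mm high, standing on the bench. Origin at the centre of its underside. Bystander.
- dosing_cup: Small white dosing cup, 64 mm diameter, 50 mm high, standing on the bench. Origin at the centre of its underside. Bystander.

How it is judged:
By the outcome, as a careful person would: the job done as asked, in the order asked, and still so for the second after the job is handed in, with the robot touching nothing.
It also fails if it takes over 72 s, if anything falls off the work surface, if the arm or the gripper's body presses on something with over 40 N, if the wrist force passes 120 N, or if a joint passes its speed limit or range.

## Working session

There is one attempt and no reset: what is moved stays moved. The work goes in short steps, Python scripts to look and compute and a tool call to move; the robot and the scene stay as the last step left them, time stands still between calls to the robot, and variables do not carry over. Pictures are saved under pics/ and viewed, about 8 in all and at most 12, crops included, and the job is handed in when it is done.

Besides the shell and the picture viewer there is one more tool, called after "Emit:" by a JSON object that holds its "method" and its "body". drive_tool: Moves the arm, as the interface text tells. Its arguments: {"type":"object","properties":{"deltas":{"type":"array","items":{"type":"array"}},"force":{"type":"number"}},"required":["deltas"]}

```bash
ls; mkdir -p pics
python3 - <<'E'
from plant import r
import cv2,numpy as np
s=r.get_state();print({k:np.round(v,3) for k,v in s.items()}, r.tip_reach)
for n in("scene","top"):
    d=r.snapshot(n);cv2.imwrite(f"pics/{n}0.png",d["color"][:,:,::-1]);print(n,d["fov_y"],d["cx"],d["cy"],d["k1"],np.round(d["extrinsics"],3).tolist())
E
```

```text
pics
{'clock': np.float64(0.0), 'q': array([ 1.279,  0.69 , -0.195,  1.566,  0.157,  0.903, -0.215]), 'qd': array([-0.   , -0.001,  0.   , -0.001,  0.002, -0.   ,  0.   ]), 'joint_torque': array([-0.0000e+00, -5.2757e+01, -1.2670e+00, -1.5343e+01, -5.3000e-02,
        7.0000e-03,  0.0000e+00]), 'tool_pos': array([ 0.2  , -0.592,  0.249]), 'eef_rot': array([-0.698, -0.115,  0.698, -0.114]), 'contact_force': array([-0.913,  0.295, -0.323]), 'moment': array([ 0.032,  0.005, -0.014]), 'opening': np.float64(1.001)} 0.011
scene 44.734574912637285 307.7943131407557 242.55051240770783 -0.0935696776590028 [[-0.654, 0.757, -0.011, 0.326], [-0.569, -0.482, 0.666, 0.23], [0.498, 0.441, 0.746, -1.638], [0.0, 0.0, 0.0, 1.0]]
top 54.3582316224217 328.0068427748646 244.41347946025724 -0.12144322670345128 [[-0.02, -1.0, -0.007, 0.046], [0.984, -0.021, 0.177, -0.545], [-0.177, -0.003, 0.984, -0.901], [0.0, 0.0, 0.0, 1.0]]
```

View pics/scene0.png

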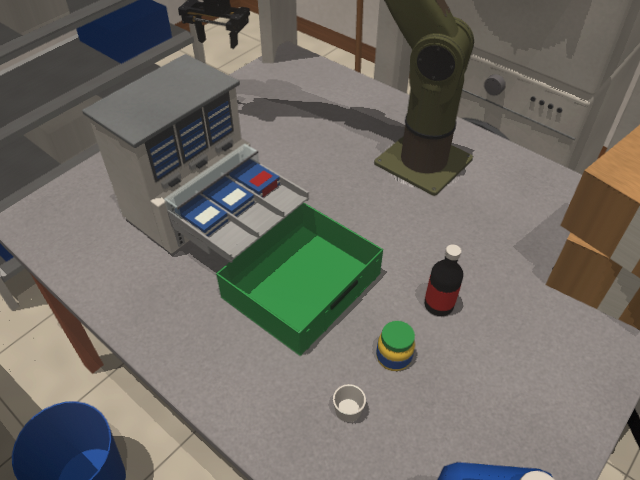

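View pics/top0.png

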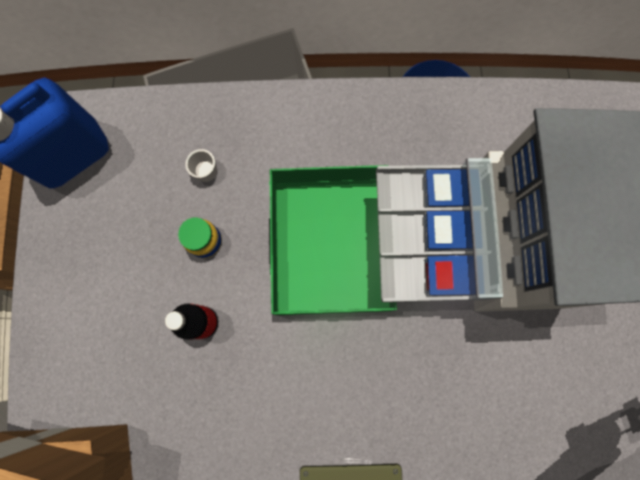

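The wide views show the vendor on the robot's right (-y), with the hold carton in the lane nearest the robot (top view about 445,275). The plain cartons are in the middle (443,230) and far (443,187) lanes. I'll crop closer to measure.

```bash
cat > h.py <<'E'
import cv2,numpy as np
from plant import r
def cam(d):
    f=240/np.tan(np.radians(d["fov_y"]/2)); return np.array([[f,0,d["cx"]],[0,f,d["cy"]],[0,0,1]]),np.array([d["k1"],0,0,0])
def ray(d,uv):
    K,D=cam(d); n=cv2.undistortPoints(np.array([[uv]],float),K,D)[0,0]
    E=np.array(d["extrinsics"]); v=E[:3,:3].T@np.array([n[0],-n[1],-1]); return -E[:3,:3].T@E[:3,3], v/np.linalg.norm(v)
def onz(d,uv,z):
    o,v=ray(d,uv); return o+v*(z-o[2])/v[2]
def tri(d1,p1,d2,p2):
    A=[];b=[]
    for d,p in((d1,p1),(d2,p2)):
        o,v=ray(d,p);M=np.eye(3)-np.outer(v,v);A.append(M);b.append(M@o)
    x,res,_,_=np.linalg.lstsq(np.vstack(A),np.hstack(b),rcond=None); return x,np.sqrt(res.sum())
def proj(d,p):
    K,D=cam(d);E=np.array(d["extrinsics"]);c=E[:3,:3]@p+E[:3,3]; c=c*[1,-1,-1]
    return cv2.projectPoints(c.reshape(1,3),np.zeros(3),np.zeros(3),K,D)[0].ravel()
def state():
    s=r.get_state();print(round(s["clock"],2),np.round(s["tool_pos"],4),np.round(s["eef_rot"],3),"F",np.round(s["contact_force"],1),round(s["opening"],2))
    return s
E
python3 - <<'E'
import cv2
a=cv2.imread("pics/top0.png")[150:310,365:515];b=cv2.imread("pics/scene0.png")[140:260,150:320]
cv2.imwrite("pics/c1.png",cv2.resize(a,None,fx=3.7,fy=3.7,interpolation=cv2.INTER_CUBIC))
cv2.imwrite("pics/c2.png",cv2.resize(b,None,fx=4.6,fy=4.6,interpolation=cv2.INTER_CUBIC))
E
```

```text
(no output)
```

View pics/c1.png

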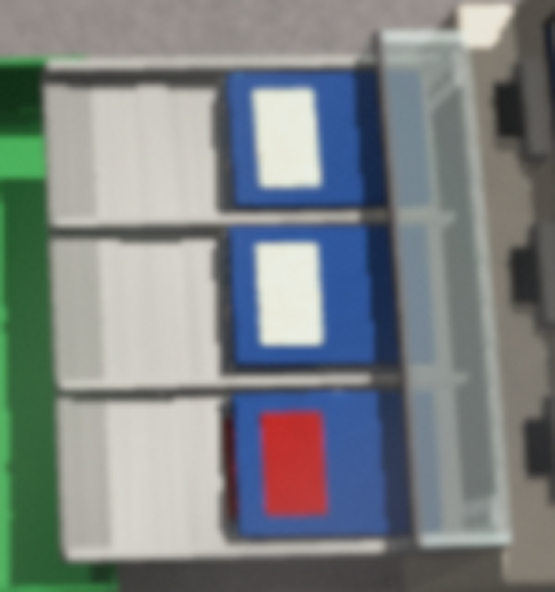

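View pics/c2.png

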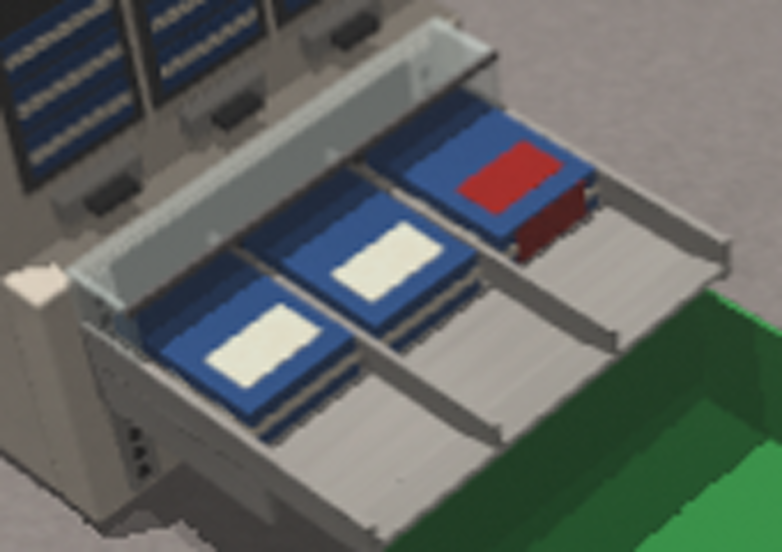

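Run:
```python
from h import *
T=r.snapshot("top");S=r.snapshot("scene")
t=lambda x,y:(365+(x+.5)/3.7-.5,150+(y+.5)/3.7-.5); s=lambda x,y:(150+(x+.5)/4.6-.5,140+(y+.5)/4.6-.5)
def cents(img,x0,x1,y0,y1):
    c=img[y0:y1,x0:x1].astype(int);R,G,B=c[...,0],c[...,1],c[...,2];o=[]
    for m in ((R>200)&(G>200)&(B>150),(R>130)&(G<90)&(B<90)):
        n,l,st,ce=cv2.connectedComponentsWithStats(m.astype(np.uint8))
        o+=[(int(st[i,4]),ce[i]+[x0,y0]) for i in range(1,n) if st[i,4]>60]
    return o
ct=cents(T["color"],425,465,160,300);cs=cents(S["color"],185,285,155,235)
for k in ct:print("top",k)
for k in cs:print("scene",k)
ct=[c for a,c in ct];cs=[c for a,c in cs]
for c in ct:
    for e in cs:
        p,res=tri(T,c,S,e)
        if res<.01:print("label",np.round(p,4),round(res,4))
for n,a,b in [("guard near",(420,543),(497,52)),("guard far",(379,36),(130,312)),("cheek near",(67,556),(728,243)),("div near",(60,390),(613,340)),("div far",(53,229),(497,432))]:
    p,res=tri(T,t(*a),S,s(*b));print(n,np.round(p,4),round(res,4))
```

```text
top (370, array([442.05675676, 186.95945946]))
top (404, array([442.57425743, 228.98514851]))
top (422, array([443.86966825, 274.9028436 ]))
scene (170, array([233.67647059, 196.47058824]))
scene (185, array([206.48108108, 214.75135135]))
scene (177, array([260.33333333, 178.02259887]))
label [ 0.6308 -0.1796  0.1554] 0.0005
label [ 0.5511 -0.175   0.1557] 0.0005
label [ 0.4671 -0.1719  0.1559] 0.0003
guard near [ 0.4245 -0.2211  0.1853] 0.0018
guard far [ 0.6731 -0.2214  0.1842] 0.001
cheek near [ 0.4257 -0.0611  0.1472] 0.0003
div near [ 0.5083 -0.0624  0.1409] 0.0013
div far [ 0.5897 -0.0621  0.1423] 0.0013
```

```bash
cat >> h.py <<'E'
from scipy.spatial.transform import Rotation as Ro
def to(s,target,yaxis=(1,0,0)):
    "shift in tool axes (cm) to target, and rotvec (deg) for x down, y along yaxis"
    R=Ro.from_quat(s["eef_rot"]); x=np.array([0,0,-1.]);y=np.array(yaxis,float)
    G=Ro.from_matrix(np.c_[x,y,np.cross(x,y)])
    print("shift cm (tool)",np.round(R.inv().apply(np.array(target)-s["tool_pos"])*100,2),"after turn:",np.round(G.inv().apply(np.array(target)-s["tool_pos"])*100,2),"turn deg",np.round(np.degrees((R.inv()*G).as_rotvec()),2))
E
python3 - <<'E'
from h import *
s=state();print(np.round(Ro.from_quat(s["eef_rot"]).as_matrix(),2))
for y in((1,0,0),(-1,0,0)):to(s,(0.549,-0.19,0.45),y)
E
```

```text
0.2 [ 0.1999 -0.5918  0.2492] [-0.698 -0.115  0.698 -0.114] F [-0.8  0.1 -0.1] 1.0
[[-0.    0.32 -0.95]
 [ 0.   -0.95 -0.32]
 [-1.   -0.    0.  ]]
shift cm (tool) [-20.05 -26.91 -45.93] after turn: [-20.08  34.91 -40.18] turn deg [-7.133e+01 -4.000e-02  6.000e-02]
shift cm (tool) [-20.05 -26.91 -45.93] after turn: [-20.08 -34.91  40.18] turn deg [1.0867e+02 6.0000e-02 4.0000e-02]
```

Emit:
{"method": "drive_tool", "body": {"deltas": [[[0,0,0],[-4.1,0,0],0],[[0,0,0],[-4.1,0,0],0],[[0,0,0],[-4.1,0,0],0],[[0,0,0],[-4.1,0,0],0],[[0,0,0],[-4.1,0,0],0],[[-3.7,0,0],[0,0,-4.0],0],[[-3.7,0,0],[0,0,-4.0],0],[[-3.7,0,0],[0,0,-4.0],0],[[-3.7,0,0],[0,0,-4.0],0],[[-3.7,0,0],[0,0,-4.0],0],[[-3.7,0,0],[0,0,-4.0],0],[[-3.7,0,0],[0,0,-4.0],0]], "force": 20}}

```text
clock: 1.2
tool_pos: [0.4425, -0.4531, 0.4542]
eef_rot: [-0.654, -0.269, 0.654, -0.269]
contact_force: [1.2, -0.3, -0.4]
opening: 0.117
```

Emit:
{"method": "drive_tool", "body": {"deltas": [[[-3.7,0,0],[0,0,-4.0],0],[[-3.7,0,0],[0,0,-4.0],0],[[-3.7,0,0],[0,0,-4.0],0],[[-3.7,0,0],[0,0,-4.0],0],[[-3.7,0,0],[0,0,-4.0],0],[[-3.7,0,0],[0,0,-4.0],0],[[-3.7,0,0],[0,0,-4.0],0],[[-4,0,0],[0,0,0],0],[[-4,0,0],[0,0,0],0],[[-4,0,0],[0,0,0],0],[[-4,0,0],[0,0,0],0],[[-3,0,0],[0,0,0],0]]}}

```text
clock: 2.2
tool_pos: [0.5976, -0.2249, 0.4543]
eef_rot: [-0.501, -0.499, 0.502, -0.498]
contact_force: [-0.6, -0.2, -0.3]
opening: 0.005
```

Run:
```python
from h import *
s=state();to(s,(0.549,-0.19,0.30))
```

```text
2.2 [ 0.5976 -0.2249  0.4543] [-0.501 -0.499  0.502 -0.498] F [-0.6 -0.2 -0.3] 0.0
shift cm (tool) [15.44 -4.86 -3.46] after turn: [15.43 -4.86 -3.49] turn deg [-0.33  0.    0.05]
```

Emit:
{"method": "drive_tool", "body": {"deltas": [[[-0.3,0,0],[2.0,-2.4,-1.75],0],[[0,0,0],[2.0,-2.45,-1.75],0],[[0,0,0],[4,0,0],0],[[0,0,0],[4,0,0],0],[[0,0,0],[4,0,0],0],[[0,0,0],[4,0,0],0],[[0,0,0],[4,0,0],0],[[0,0,0],[2,0,0],0],[[0,0,0],[0.6,0,0],0],[[0,0,0],[0,0,0],0]]}}

```text
clock: 3.03
tool_pos: [0.5485, -0.1895, 0.1873]
eef_rot: [-0.5, -0.5, 0.502, -0.498]
contact_force: [0.5, 0.3, -0.4]
opening: 0.007
```

Run:
```python
from h import *
s=state();to(s,(0.549,-0.19,0.1665))
ims=[]
for n,(x0,y0,w,h) in (("top",(365,150,150,160)),("scene",(150,120,170,140))):
    d=r.snapshot(n);c=d["color"][y0:y0+h,x0:x0+w,::-1];ims.append(cv2.resize(c,(395,395*h//w),interpolation=cv2.INTER_CUBIC))
H=max(i.shape[0] for i in ims)
cv2.imwrite("pics/v5.png",np.hstack([cv2.copyMakeBorder(i,0,H-i.shape[0],0,0,0) for i in ims]))
```

```text
3.03 [ 0.5485 -0.1895  0.1873] [-0.5   -0.5    0.502 -0.498] F [ 0.5  0.3 -0.4] 0.01
shift cm (tool) [2.08 0.06 0.05] after turn: [2.08 0.05 0.05] turn deg [-0.22 -0.05  0.19]
```

View pics/v5.png

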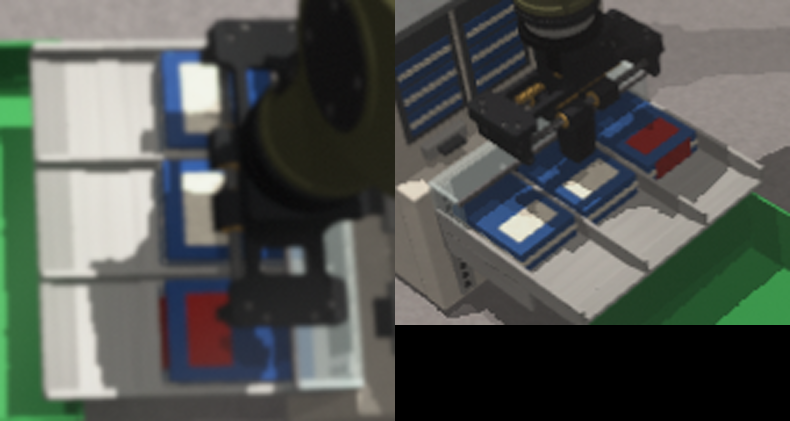

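The fingers (right half, about 575,145) are above the middle carton, behind its label and clear of the guard. Next I'll descend gently.

Emit:
{"method": "drive_tool", "body": {"deltas": [[[0,0,0],[0.5,0.05,0],0],[[0,0,0],[0.5,0,0],0],[[0,0,0],[0.4,0,0],0],[[0,0,0],[0.2,0,0],0],[[0,0,0],[0.1,0,0],0],[[0,0,0],[0.05,0,0],0],[[0,0,0],[0.05,0,0],0],[[0,0,0],[0,0,0],0]]}}

```text
clock: 3.8
tool_pos: [0.55, -0.1897, 0.1708]
eef_rot: [0.501, 0.499, -0.501, 0.499]
contact_force: [-0.7, -0.7, 0.7]
opening: 0.006
```

Emit:
{"method": "drive_tool", "body": {"deltas": [[[0,0,0],[0.05,0,0],0],[[0,0,0],[0.05,0,0],0],[[0,0,0],[0.05,0,0],0],[[0,0,0],[0.05,0,0],0],[[0,0,0],[0.05,0,0],0],[[0,0,0],[0,0,0],0]]}}

```text
clock: 4.3
tool_pos: [0.5499, -0.1897, 0.1681]
eef_rot: [-0.501, -0.499, 0.501, -0.499]
contact_force: [-0.4, 0.5, 1.0]
opening: 0.002
```

Emit:
{"method": "drive_tool", "body": {"deltas": [[[0,0,0],[0.05,0,0],0],[[0,0,0],[0.05,0,0],0],[[0,0,0],[0,0,0],0]]}}

```text
clock: 4.55
tool_pos: [0.5499, -0.1896, 0.1671]
eef_rot: [-0.501, -0.499, 0.501, -0.499]
contact_force: [0.7, -0.6, 0.9]
opening: 0.002
```

Emit:
{"method": "drive_tool", "body": {"deltas": [[[0,0,0],[0.05,0,0],0],[[0,0,0],[0.05,0,0],0],[[0,0,0],[0,0,0],0]]}}

```text
clock: 4.8
tool_pos: [0.55, -0.1896, 0.1669]
eef_rot: [-0.501, -0.499, 0.501, -0.499]
contact_force: [-0.6, 0.9, 5.8]
opening: 0.003
```

Emit:
{"method": "drive_tool", "body": {"deltas": [[[0,0,0],[0.05,0,0],0],[[0,0,0],[0.02,0,0],0],[[0,0,0],[0,0,0],0]]}}

```text
clock: 5.05
tool_pos: [0.55, -0.1897, 0.1669]
eef_rot: [-0.501, -0.499, 0.501, -0.499]
contact_force: [-3.8, 1.1, 10.6]
opening: 0.006
```

Emit:
{"method": "drive_tool", "body": {"deltas": [[[0,0,0],[0,0,-0.1],0],[[0,0,0],[0,0,-0.2],0],[[0,0,0],[0,0,-0.3],0],[[0,0,0],[0,0,-0.3],0],[[0,0,0],[0,0,-0.3],0],[[0,0,0],[0,0,-0.3],0]]}}

```text
clock: 5.55
tool_pos: [0.5513, -0.1761, 0.1669]
eef_rot: [0.501, 0.497, -0.501, 0.5]
contact_force: [1.0, -1.6, 7.5]
opening: 0.006
```

Emit:
{"method": "drive_tool", "body": {"deltas": [[[0,0,0],[0.02,0,-0.3],0],[[0,0,0],[0.02,0,-0.4],0],[[0,0,0],[0,0,-0.4],0],[[0,0,0],[0,0,-0.4],0],[[0,0,0],[0,0,-0.4],0],[[0,0,0],[0,0,-0.4],0],[[0,0,0],[0,0,-0.3],0]]}}

```text
clock: 6.13
tool_pos: [0.5518, -0.1501, 0.1669]
eef_rot: [0.502, 0.497, -0.501, 0.5]
contact_force: [-0.5, -3.5, 9.8]
opening: 0.004
```

Emit:
{"method": "drive_tool", "body": {"deltas": [[[0,0,0],[0,0,-0.4],0],[[0,0,0],[0,0,-0.4],0],[[0,0,0],[0,0,-0.4],0],[[0,0,0],[0,0,-0.4],0],[[0,0,0],[0,0,-0.4],0],[[0,0,0],[0,0,-0.4],0],[[0,0,0],[0,0,-0.3],0],[[0,0,0],[0,0,0],0]]}}

```text
clock: 6.8
tool_pos: [0.5523, -0.1243, 0.1674]
eef_rot: [0.502, 0.496, -0.501, 0.501]
contact_force: [-0.9, -4.6, 13.9]
opening: 0.004
```

```bash
cat >> h.py <<'E'
def look(out):
    ims=[]
    for n,(x0,y0,w,h) in (("top",(365,150,150,160)),("scene",(150,120,170,140))):
        d=r.snapshot(n);c=d["color"][y0:y0+h,x0:x0+w,::-1];ims.append(cv2.resize(c,(395,395*h//w),interpolation=cv2.INTER_CUBIC))
    H=max(i.shape[0] for i in ims)
    cv2.imwrite(out,np.hstack([cv2.copyMakeBorder(i,0,H-i.shape[0],0,0,0) for i in ims]))
E
python3 -c "
from h import *
state();look('pics/v6.png')"
```

```text
6.8 [ 0.5523 -0.1243  0.1674] [ 0.502  0.496 -0.501  0.501] F [-0.9 -4.6 13.9] 0.0
```

View pics/v6.png

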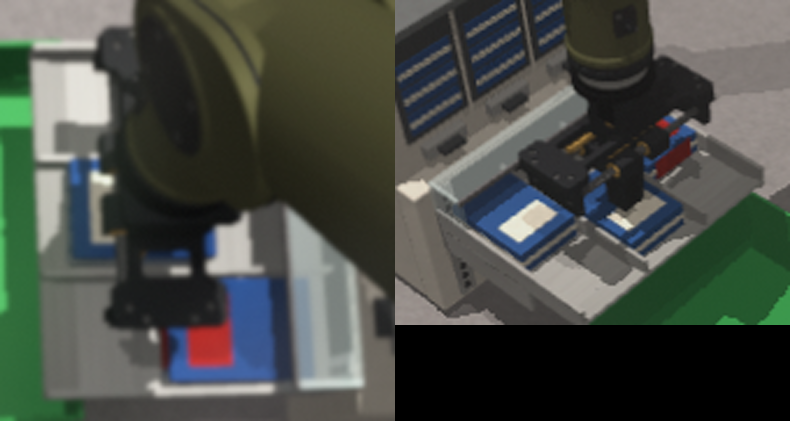

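The middle carton moved out. Its front is at the ramp, and in the left half its back edge is near (213,230), clear of the guard edge at about 290. I'll lift and measure the back edge.

Emit:
{"method": "drive_tool", "body": {"deltas": [[[0,0,0],[-0.3,0,0],0],[[0,0,0],[-1.5,0,0],0],[[0,0,0],[-3,0,0],0],[[0,0,0],[-3,0,1],0],[[0,0,0],[-1,0,3],0],[[0,0,0],[0,0,3],0],[[0,0,0],[0,0,0],0]]}}

```text
clock: 7.48
tool_pos: [0.5492, -0.1996, 0.2535]
eef_rot: [-0.502, -0.495, 0.505, -0.498]
contact_force: [-0.6, -1.2, -0.4]
opening: 0.003
```

Run:
```python
from h import *
s=state();T=r.snapshot("top")
print("back edge est",onz(T,(445.9,237),.156))
R,G,B=[T["color"][...,i].astype(int) for i in range(3)]
m=((B>80)&(B>R*1.6)&(B>G*1.3)).astype(np.uint8)
for lane in(0.535,0.56):
    row=proj(T,np.array([lane,-.13,.156]))[1]
    xs=np.where(m[int(round(row)),380:470])[0]+380
    if len(xs):print(lane,xs.min(),xs.max(),"front",onz(T,(xs.min(),row),.156)[1],"back",onz(T,(xs.max()+.5,row),.156)[1])
to(s,(0.549,-0.203,0.20))
```

```text
7.48 [ 0.5492 -0.1996  0.2535] [-0.502 -0.495  0.505 -0.498] F [-0.6 -1.2 -0.4] 0.0
back edge est [ 0.53588158 -0.17979276  0.156     ]
0.535 392 446 front -0.0813996586398879 back -0.18076870571250123
0.56 392 445 front -0.08253751935500955 back -0.18060628511424998
shift cm (tool) [ 5.36 -0.02  0.3 ] after turn: [ 5.35 -0.02  0.34] turn deg [-0.77  0.34 -0.04]
```

Emit:
{"method": "drive_tool", "body": {"deltas": [[[-0.7,0.3,0],[1,0,0.15],0],[[0,0,0],[3,0,0],0],[[0,0,0],[3,0,0],0],[[0,0,0],[2,0,0],0],[[0,0,0],[0.7,0,0],0],[[0,0,0],[0.5,0,0],0],[[0,0,0],[0.2,0,0],0],[[0,0,0],[0,0,0],0]]}}

```text
clock: 8.2
tool_pos: [0.5503, -0.192, 0.1494]
eef_rot: [0.499, 0.504, -0.496, 0.501]
contact_force: [-0.4, -0.8, -0.6]
opening: 0.007
```

Emit:
{"method": "drive_tool", "body": {"deltas": [[[0,0,0],[0.1,-0.05,-0.1],0],[[0,0,0],[0,0,-0.1],0],[[0,0,0],[0,0,-0.15],0],[[0,0,0],[0,0,-0.2],0],[[0,0,0],[0,0,-0.3],0],[[0,0,0],[0,0,-0.3],0],[[0,0,0],[0,0,-0.3],0],[[0,0,0],[0,0,-0.3],0],[[0,0,0],[0,0,-0.3],0],[[0,0,0],[0,0,-0.3],0],[[0,0,0],[0,0,-0.3],0],[[0,0,0],[0,0,-0.3],0]]}}

```text
clock: 9.2
tool_pos: [0.5491, -0.1628, 0.1483]
eef_rot: [0.499, 0.503, -0.497, 0.501]
contact_force: [-0.2, -0.5, -0.1]
opening: 0.006
```

Emit:
{"method": "drive_tool", "body": {"deltas": [[[0,0,0],[0,0,-0.4],0],[[0,0,0],[0,0,-0.4],0],[[0,0,0],[0,0,-0.4],0],[[0,0,0],[0,0,-0.4],0],[[0,0,0],[0,0,-0.4],0],[[0,0,0],[0,0,-0.4],0],[[0,0,0],[0,0,-0.4],0],[[0,0,0],[0,0,-0.4],0],[[0,0,0],[0,0,-0.4],0],[[0,0,0],[0,0,-0.4],0],[[0,0,0],[0,0,-0.4],0],[[0,0,0],[0,0,-0.4],0]]}}

```text
clock: 10.2
tool_pos: [0.5488, -0.1148, 0.1486]
eef_rot: [0.499, 0.503, -0.497, 0.501]
contact_force: [0.2, -0.3, -1.0]
opening: 0.002
```

Run:
```python
from h import *
s=state();to(s,(0.549,-0.062,0.149))
T=r.snapshot("top");S=r.snapshot("scene")
a=cv2.resize(T["color"][140:320,260:500,::-1],(395,296));b=cv2.resize(S["color"][120:360,150:390,::-1],(395,395))
cv2.imwrite("pics/v7.png",np.hstack([cv2.copyMakeBorder(a,0,99,0,0,0),b]))
```

```text
10.2 [ 0.5488 -0.1148  0.1486] [ 0.499  0.503 -0.497  0.501] F [ 0.2 -0.3 -1. ] 0.0
shift cm (tool) [-0.01  0.06 -5.28] after turn: [-0.04  0.02 -5.28] turn deg [ 0.46 -0.3  -0.01]
```

View pics/v7.png

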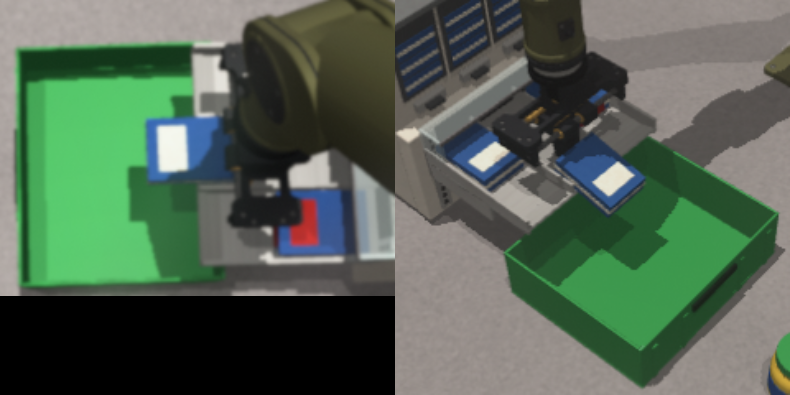

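The middle carton now overhangs the tote, with its front at about (150,150) in the left half. I'll keep pushing it.

Emit:
{"method": "drive_tool", "body": {"deltas": [[[0,0,0],[0,0,-0.4],0],[[0,0,0],[0,0,-0.4],0],[[0,0,0],[0,0,-0.4],0],[[0,0,0],[0,0,-0.4],0],[[0,0,0],[0,0,-0.4],0],[[0,0,0],[0,0,-0.4],0],[[0,0,0],[0,0,-0.4],0],[[0,0,0],[0,0,-0.4],0],[[0,0,0],[0,0,-0.4],0],[[0,0,0],[0,0,-0.4],0],[[0,0,0],[0,0,-0.4],0],[[0,0,0],[0,0,-0.4],0]]}}

```text
clock: 11.3
tool_pos: [0.5484, -0.0668, 0.1488]
eef_rot: [0.499, 0.503, -0.497, 0.501]
contact_force: [0.2, -1.0, -0.2]
opening: 0.005
```

Emit:
{"method": "drive_tool", "body": {"deltas": [[[0,0,0],[0,0,-0.4],0],[[0,0,0],[0,0,-0.3],0],[[0,0,0],[0,0,-0.2],0],[[0,0,0],[0,0,0],0]]}}

```text
clock: 11.63
tool_pos: [0.5484, -0.0575, 0.1488]
eef_rot: [0.499, 0.504, -0.496, 0.501]
contact_force: [-0.4, -0.1, -0.7]
opening: 0.007
```

```bash
cat >> h.py <<'E'
def look2(out):
    T=r.snapshot("top");S=r.snapshot("scene")
    a=cv2.resize(T["color"][140:320,260:500,::-1],(395,296));b=cv2.resize(S["color"][120:360,150:390,::-1],(395,395))
    cv2.imwrite(out,np.hstack([cv2.copyMakeBorder(a,0,99,0,0,0),b]))
E
python3 - <<'E'
from h import *
s=state();look2("pics/v8.png")
E
```

```text
11.63 [ 0.5484 -0.0575  0.1488] [ 0.499  0.504 -0.496  0.501] F [-0.4 -0.1 -0.7] 0.01
```

View pics/v8.png

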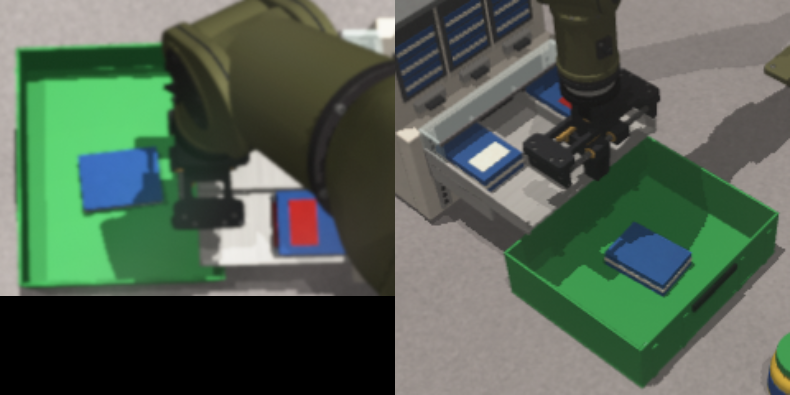

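The first carton lies in the tote (about 120,180 in the left half) and nothing else moved. Now the far lane.

Emit:
{"method": "drive_tool", "body": {"deltas": [[[0.4,-0.3,0],[-2,0,0],0],[[0,0,0],[-3,0,0],0],[[0,0,0],[-1,1.5,1.5],0],[[0,0,0],[0,2.5,3.0],0],[[0,0,0],[0,2.5,3.0],0],[[0,0,0],[0,1.7,3.0],0],[[0,0,0],[0,0,2.5],0],[[0,0,0],[0,0,0],0],[[0,0,0],[0,0,0],0]]}}

```text
clock: 12.48
tool_pos: [0.6297, -0.1907, 0.2081]
eef_rot: [-0.5, -0.499, 0.501, -0.499]
contact_force: [-0.0, 0.5, -0.6]
opening: 0.006
```

Run:
```python
from h import *
s=state();to(s,(0.6305,-0.192,0.170))
```

```text
12.48 [ 0.6297 -0.1907  0.2081] [-0.5   -0.499  0.501 -0.499] F [-0.   0.5 -0.6] 0.01
shift cm (tool) [3.81 0.08 0.13] after turn: [3.81 0.08 0.13] turn deg [-0.18  0.05  0.06]
```

Emit:
{"method": "drive_tool", "body": {"deltas": [[[0,0,0],[1.0,0.05,0],0],[[0,0,0],[1.2,0,0],0],[[0,0,0],[0.8,0,0],0],[[0,0,0],[0.4,0,0],0],[[0,0,0],[0.2,0,0],0],[[0,0,0],[0.1,0,0],0],[[0,0,0],[0.05,0,0],0],[[0,0,0],[0.05,0,0],0],[[0,0,0],[0,0,0],0],[[0,0,0],[0,0,0],0]]}}

```text
clock: 13.32
tool_pos: [0.6312, -0.1882, 0.1712]
eef_rot: [0.5, 0.5, -0.5, 0.5]
contact_force: [-0.8, 0.4, -0.1]
opening: 0.006
```

Emit:
{"method": "drive_tool", "body": {"deltas": [[[0,0,0],[0.05,0,0],0],[[0,0,0],[0.05,0,0],0],[[0,0,0],[0.05,0,0],0],[[0,0,0],[0,0,0],0]]}}

```text
clock: 13.65
tool_pos: [0.6309, -0.1882, 0.1693]
eef_rot: [0.5, 0.5, -0.5, 0.5]
contact_force: [-0.0, 0.7, 0.3]
opening: 0.007
```

Emit:
{"method": "drive_tool", "body": {"deltas": [[[0,0,0],[0.05,0,0],0],[[0,0,0],[0.05,0,0],0],[[0,0,0],[0.05,0,0],0],[[0,0,0],[0.05,0,0],0],[[0,0,0],[0,0,0],0]]}}

```text
clock: 14.07
tool_pos: [0.6309, -0.1882, 0.1672]
eef_rot: [0.5, 0.5, -0.5, 0.5]
contact_force: [-0.1, -0.4, 0.8]
opening: 0.007
```

Emit:
{"method": "drive_tool", "body": {"deltas": [[[0,0,0],[0.05,0,0],0],[[0,0,0],[0.03,0,0],0],[[0,0,0],[0,0,0],0]]}}

```text
clock: 14.32
tool_pos: [0.631, -0.1881, 0.1669]
eef_rot: [0.5, 0.5, -0.5, 0.5]
contact_force: [-0.7, -0.1, 3.7]
opening: 0.005
```

Emit:
{"method": "drive_tool", "body": {"deltas": [[[0,0,0],[0.05,0,0],0],[[0,0,0],[0.05,0,0],0],[[0,0,0],[0,0,0],0]]}}

```text
clock: 14.57
tool_pos: [0.6311, -0.1882, 0.1669]
eef_rot: [0.5, 0.5, -0.5, 0.501]
contact_force: [-3.9, 0.1, 9.0]
opening: 0.005
```

Emit:
{"method": "drive_tool", "body": {"deltas": [[[0,0,0],[0.02,0,-0.1],0],[[0,0,0],[0,0,-0.2],0],[[0,0,0],[0,0,-0.3],0],[[0,0,0],[0,0,-0.3],0],[[0,0,0],[0,0,-0.3],0],[[0,0,0],[0,0,-0.3],0],[[0,0,0],[0,0,-0.3],0]]}}

```text
clock: 15.15
tool_pos: [0.6324, -0.1719, 0.1669]
eef_rot: [0.5, 0.498, -0.5, 0.502]
contact_force: [-0.3, -2.5, 8.2]
opening: 0.006
```

Emit:
{"method": "drive_tool", "body": {"deltas": [[[0,0,0],[0.02,0,-0.4],0],[[0,0,0],[0,0,-0.4],0],[[0,0,0],[0,0,-0.4],0],[[0,0,0],[0,0,-0.4],0],[[0,0,0],[0,0,-0.4],0],[[0,0,0],[0,0,-0.4],0],[[0,0,0],[0,0,-0.4],0]]}}

```text
clock: 15.73
tool_pos: [0.6326, -0.1439, 0.1669]
eef_rot: [0.5, 0.498, -0.5, 0.502]
contact_force: [0.1, -3.8, 8.9]
opening: 0.008
```

Emit:
{"method": "drive_tool", "body": {"deltas": [[[0,0,0],[0,0,-0.4],0],[[0,0,0],[0,0,-0.4],0],[[0,0,0],[0,0,-0.4],0],[[0,0,0],[0,0,-0.4],0],[[0,0,0],[0,0,-0.2],0],[[0,0,0],[0,0,0],0]]}}

```text
clock: 16.23
tool_pos: [0.6326, -0.1249, 0.1669]
eef_rot: [0.5, 0.499, -0.499, 0.502]
contact_force: [0.2, -1.4, 8.5]
opening: 0.007
```

Emit:
{"method": "drive_tool", "body": {"deltas": [[[0,0,0],[0,0,-0.2],0],[[0,0,0],[0,0,-0.3],0],[[0,0,0],[0,0,-0.2],0],[[0,0,0],[0,0,0],0]]}}

```text
clock: 16.57
tool_pos: [0.6326, -0.1192, 0.167]
eef_rot: [0.5, 0.498, -0.5, 0.502]
contact_force: [0.1, -3.1, 7.6]
opening: 0.007
```

Emit:
{"method": "drive_tool", "body": {"deltas": [[[0,0,0],[-0.3,0,0],0],[[0,0,0],[-1.5,0,0],0],[[0,0,0],[-3,0,0],0],[[0,0,0],[-3,0,1],0],[[0,0,0],[-1,0,3],0],[[0,0,0],[0,0,3],0],[[0,0,0],[0,0,0.8],0],[[0,0,0],[0,0,0],0]]}}

```text
clock: 17.23
tool_pos: [0.63, -0.1993, 0.2524]
eef_rot: [-0.5, -0.499, 0.502, -0.499]
contact_force: [0.2, -0.7, -0.5]
opening: 0.006
```

Run:
```python
from h import *
s=state();T=r.snapshot("top")
R,G,B=[T["color"][...,i].astype(int) for i in range(3)]
m=((B>80)&(B>R*1.6)&(B>G*1.3)).astype(np.uint8)
for lane in(0.605,0.615,0.645,.655):
    row=proj(T,np.array([lane,-.13,.156]))[1]
    xs=np.where(m[int(round(row)),380:470])[0]+380
    if len(xs):print(lane,xs.min(),xs.max(),"front",onz(T,(xs.min(),row),.156)[1],"back",onz(T,(xs.max()+.5,row),.156)[1])
to(s,(0.6305,-0.199,0.149))
look2("pics/v9.png")
```

```text
17.23 [ 0.63   -0.1993  0.2524] [-0.5   -0.499  0.502 -0.499] F [ 0.2 -0.7 -0.5] 0.01
0.605 392 445 front -0.08464517573105615 back -0.18373704159233595
0.615 392 444 front -0.08512379513961116 back -0.18257970540291496
0.645 391 444 front -0.08472483654425855 back -0.18475343314994483
0.655 391 444 front -0.08521355526573915 back -0.18549181147791496
shift cm (tool) [10.34  0.06 -0.05] after turn: [10.34  0.05 -0.03] turn deg [-0.27  0.12  0.07]
```

View pics/v9.png

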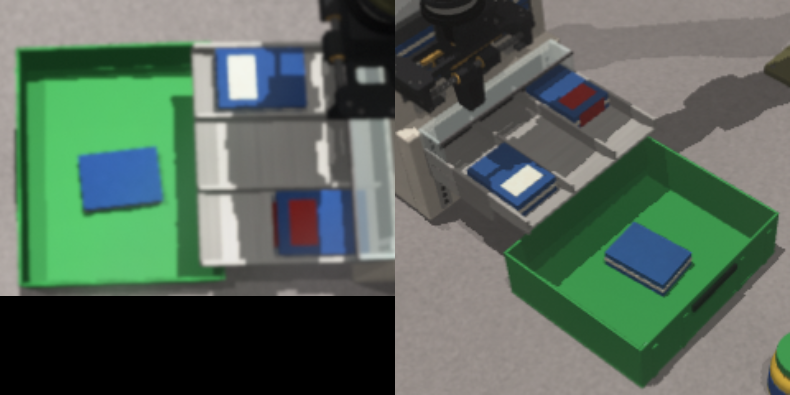

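Carton b's back edge is at y≈-0.184 (left half, about x=305) and is clear of the guard. I'll lower partway, let it settle, and check position.

Emit:
{"method": "drive_tool", "body": {"deltas": [[[-0.2,0,0],[1.5,0,0.3],0],[[0,0,0],[2.2,0,0],0],[[0,0,0],[1,0,0],0],[[0,0,0],[0,0,0],0],[[0,0,0],[0,0,0],0]]}}

```text
clock: 17.8
tool_pos: [0.631, -0.1966, 0.2058]
eef_rot: [0.498, 0.502, -0.498, 0.501]
contact_force: [0.4, 0.2, -1.1]
opening: 0.004
```

Emit:
{"method": "drive_tool", "body": {"deltas": [[[0,0,0],[0,0,0.5],0],[[0,0,0],[1.0,0,0],0],[[0,0,0],[1.5,0,0],0],[[0,0,0],[1.5,0,0],0],[[0,0,0],[0.8,0,0],0],[[0,0,0],[0.5,0,0],0],[[0,0,0],[0.3,0,0],0],[[0,0,0],[0.15,0,0],0],[[0,0,0],[0,0,0],0]]}}

```text
clock: 18.55
tool_pos: [0.6313, -0.2032, 0.1489]
eef_rot: [0.499, 0.501, -0.499, 0.501]
contact_force: [-0.5, 0.5, -0.3]
opening: 0.004
```

Emit:
{"method": "drive_tool", "body": {"deltas": [[[0,0,0],[0,0,-0.2],0],[[0,0,0],[0,0,-0.3],0],[[0,0,0],[0,0,-0.2],0],[[0,0,0],[0,0,-0.1],0],[[0,0,0],[0,0,-0.1],0],[[0,0,0],[0,0,-0.1],0],[[0,0,0],[0,0,-0.15],0],[[0,0,0],[0,0,-0.2],0],[[0,0,0],[0,0,-0.3],0],[[0,0,0],[0,0,-0.3],0],[[0,0,0],[0,0,-0.4],0],[[0,0,0],[0,0,-0.4],0]]}}

```text
clock: 19.55
tool_pos: [0.6308, -0.1751, 0.1486]
eef_rot: [0.499, 0.501, -0.499, 0.501]
contact_force: [0.2, -0.5, -0.1]
opening: 0.003
```

Emit:
{"method": "drive_tool", "body": {"deltas": [[[0,0,0],[0,0,-0.4],0],[[0,0,0],[0,0,-0.4],0],[[0,0,0],[0,0,-0.4],0],[[0,0,0],[0,0,-0.4],0],[[0,0,0],[0,0,-0.4],0],[[0,0,0],[0,0,-0.4],0],[[0,0,0],[0,0,-0.4],0],[[0,0,0],[0,0,-0.4],0],[[0,0,0],[0,0,-0.4],0],[[0,0,0],[0,0,-0.4],0],[[0,0,0],[0,0,-0.4],0],[[0,0,0],[0,0,-0.4],0]]}}

```text
clock: 20.55
tool_pos: [0.6307, -0.1274, 0.1487]
eef_rot: [0.499, 0.501, -0.499, 0.501]
contact_force: [0.2, 0.1, 0.7]
opening: 0.002
```

Emit:
{"method": "drive_tool", "body": {"deltas": [[[0,0,0],[0,0,-0.4],0],[[0,0,0],[0,0,-0.4],0],[[0,0,0],[0,0,-0.4],0],[[0,0,0],[0,0,-0.4],0],[[0,0,0],[0,0,-0.4],0],[[0,0,0],[0,0,-0.4],0],[[0,0,0],[0,0,-0.4],0],[[0,0,0],[0,0,-0.4],0],[[0,0,0],[0,0,-0.4],0],[[0,0,0],[0,0,-0.4],0],[[0,0,0],[0,0,-0.4],0],[[0,0,0],[0,0,-0.4],0]]}}

```text
clock: 21.55
tool_pos: [0.6304, -0.0793, 0.1486]
eef_rot: [0.499, 0.501, -0.499, 0.501]
contact_force: [1.0, 0.1, 0.1]
opening: 0.006
```

Emit:
{"method": "drive_tool", "body": {"deltas": [[[0,0,0],[0,0,-0.4],0],[[0,0,0],[0,0,-0.4],0],[[0,0,0],[0,0,-0.4],0],[[0,0,0],[0,0,-0.4],0],[[0,0,0],[0,0,-0.4],0],[[0,0,0],[0,0,-0.3],0],[[0,0,0],[0,0,-0.2],0],[[0,0,0],[0,0,0],0]]}}

```text
clock: 22.22
tool_pos: [0.6304, -0.0539, 0.1487]
eef_rot: [0.499, 0.501, -0.499, 0.501]
contact_force: [-0.2, 0.1, -0.0]
opening: 0.006
```

Next I'll lift clear of everything and check.

Emit:
{"method": "drive_tool", "body": {"deltas": [[[0,0,0],[-1.5,0,0],0],[[0,0,0],[-3,0,0],0],[[0,0,0],[-4,0,0],0],[[0,0,0],[-4,0,0],0],[[0,0,0],[-4,0,0],0],[[0,0,0],[-2,0,0],0],[[0,0,0],[0,0,0],0],[[0,0,0],[0,0,0],0]]}}

```text
clock: 22.88
tool_pos: [0.6307, -0.0549, 0.3348]
eef_rot: [0.499, 0.5, -0.498, 0.502]
contact_force: [-1.0, -0.0, -0.5]
opening: 0.008
```

Run:
```python
from h import *
s=state()
T=r.snapshot("top");S=r.snapshot("scene")
a=cv2.resize(T["color"][:,:,::-1],(395,296));b=cv2.resize(S["color"][120:360,150:390,::-1],(395,395))
cv2.imwrite("pics/v10.png",np.hstack([cv2.copyMakeBorder(a,0,99,0,0,0),b]))
# tote / bystander displacement vs first picture
for n,d in(("top",T),("scene",S)):
    A=cv2.imread(f"pics/{n}0.png")[:,:,::-1].astype(int);B=d["color"].astype(int)
    g=lambda I:(I[...,1]>I[...,0]*1.5)&(I[...,1]>I[...,2]*1.5)
    for I in(A,B):
        ys,xs=np.where(g(I));print(n,"green bbox",xs.min(),xs.max(),ys.min(),ys.max())
    box={"top":(160,230,140,350),"scene":(320,480,240,430)}[n]
    D=np.abs(A-B).sum(2)[box[2]:box[3],box[0]:box[1]];print("bystander diff px",(D>60).sum())
```

```text
22.88 [ 0.6307 -0.0549  0.3348] [ 0.499  0.5   -0.498  0.502] F [-1.  -0.  -0.5] 0.01
top green bbox 179 396 166 314
top green bbox 179 396 166 314
bystander diff px 12583
scene green bbox 217 414 203 354
scene green bbox 217 414 203 354
bystander diff px 757
```

View pics/v10.png

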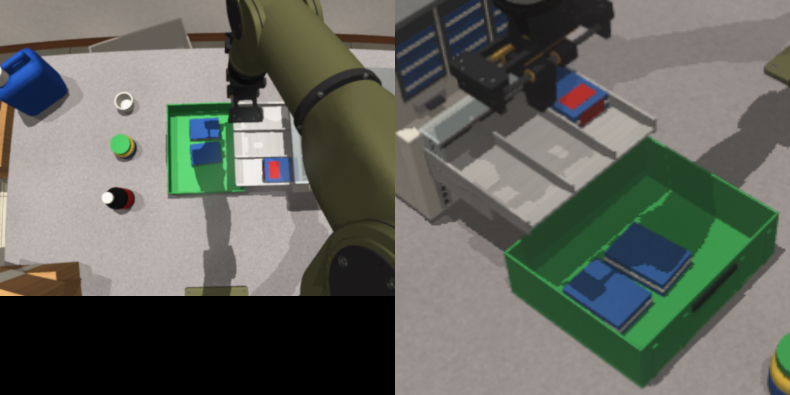

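```bash
python3 -c "
from h import *
T=r.snapshot('top')['color'].astype(int)
m=(T[...,0]>110)&(T[...,1]<90)&(T[...,2]<90);m[:260]=0;m[295:]=0;m[:,:432]=0;m[:,465:]=0
ys,xs=np.where(m);print('sticker',xs.mean(),ys.mean(),m.sum())
print(r.finish_job())"
```

```text
sticker 444.0498687664042 274.3910761154856 381
the job is handed in; nothing more can be done
None
```

Both plain cartons are in the green tote, and the job was handed in at about 23 s on the clock. I dragged each one from under the guard with closed fingertips, pressing its top with at most about 14 N in the readings. I then pushed each from behind over the lip, with only about 1 N showing.

**Last checks:**
- **Cartons:** both lie flat on the tote floor. The first one landed label down.
- **Hold carton:** its sticker is where it was, at pixel (444.0, 274.4) against (443.9, 274.9) at the start.
- **Tote:** the outline of the green areas is identical to the first pictures in both views.
- **Bottle, tub and cup:** by eye, all three stand at their original positions in the top view.
- **Arm:** it ended raised and clear, with about 1 N on it, which is the noise level.

**One check disagreed:** a raw pixel comparison of the area around the bottle, tub and cup flagged nearly all of it in the top view. I put that down to a brightness change across the picture, because their positions match and the arm never went near them. I did not confirm that cause.

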